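# Raise the tall glare shield of the display inspection stand

### The job

The display module on the inspection stand is about to be read and needs shading: fold the taller of the stand's two hinged shields up from its outward lean until it stands upright, square to the bench, and leave it standing so by itself. Leave the low shield leaning outward as it is, and do not shift the display.

Things in the scene. Friction and masses are not known exactly. Their poses are not given: they have to be found in the camera images.
- stand: Inspection stand fixed to the bench: aluminium plate 150 x 150 x 12 mm, a dark display in its middle, a thin grey shield hinged along each of two edges that face each other, both leaning outward. Origin: centre of the plate's underside, z up. Hinge lines run along the stand's x, 16 mm above the bench: tall shield's at stand y = -70 mm, low shield's at y = +70 mm.
- tall_shield (a joint): Lean of the tall shield, rad: 0 upright, + outward (free edge to stand -y), - inward; travel -0.9 to 1.2, no stop at upright; starts at 0.5 to 0.8. Grey sheet 130 mm wide (along stand x, centred), 3 mm thick with 5 mm rolled free edge, 80 mm from hinge line to free edge, middle plane through the hinge line. Stiff friction hinge: stays where put, about 2 N at the free edge moves it.
- low_shield (a joint): Lean of the low shield, rad: 0 upright, + outward (free edge to stand +y); starts at 0.6 to 0.9. The same grey sheet and friction hinge, 130 mm wide but only 40 mm from hinge line to free edge. It is to stay as it is.
- display: Dark octagonal display module, 79 x 80 x 20 mm, loose, lying in the middle of the stand's plate between low black corner stops; its top is 32 mm above the bench. Origin: centre of its underside, z up.

How it is judged:
By the outcome, as a careful person would: the job done as asked, in the order asked, and still so for the second after the job is handed in, with the robot touching nothing.
It also fails if it takes over 26 s, if anything falls off the work surface, if the arm or the gripper's body presses on something with over 40 N, if the wrist force passes 120 N, or if a joint passes its speed limit or range.

### The arm

A 6-joint arm with a two-finger parallel gripper is mounted at the origin on a cart in front of the work surface, level with it; the furniture and walls round the work are solid. World frame = base frame: x ahead of the robot, y to its left, z up, the work surface at z = 0. Lengths are in m, angles in rad, forces in N, time in s.
With the tool pointing down it reaches from about 0.35 to 0.775 m from the base axis. Payload 7.3 kg.
Tool frame: the origin (TCP) lies at the centre of the arm's flange, where the gripper is bolted on; the fingertips stand 178 mm ahead of it and the grasp point (between the pads) lies 159 mm ahead of it; z points along the fingers, y is the line along which they close (so a half turn about z gives the same grasp; the last joint's range is limited). The gripper opens to 92 mm and grips with 3 to 60 N. Pads are 19 mm wide; open, the fingers measure 130 mm over their backs; the gripper's body (75 mm by 190 mm) begins 47 mm behind the grasp point.
Start: joints at [-1.383, 0.342, 1.524, -0, 1.275, -0.146], TCP at [0.172, -0.496, 0.405] pointing down, gripper open.
Joint ranges: [-2.53, 2.53], [-0.77, 2.02], [0.04, 2.7], [-1, 4.14], [0.28, 2.66], [-3.11, 3.11]. Speed limits (rad/s): [2.57, 2.57, 3.14, 3.14, 3.14, 3.14].

### API

Orientations are given as [roll, pitch, yaw] about the fixed x, y, z axes, in that order (R = Rz(yaw) Ry(pitch) Rx(roll)).
In Python, from cell import robot gives the robot as it stands.
- The arm moves only by the shell command python3 drive.py [OPENING] [FORCE], which reads ROWS from standard input. ROWS is a JSON list of rows, 1 to 8 of them, each an object with the fields x, y, z (the shift in a scale on which 1.0 is 0.6 m), wx, wy, wz (a rotation vector in normalised numbers (1 is pi/2 rad)); a field left out counts as zero; each row shifts and turns the commanded pose from where the row before left it, along the tool's axes as they then stand; what a row does not reach is not made up. A row lasts 1/12 s, in which the tool goes at most 0.0417 m and 0.125 rad, less where a joint would pass 70% of its speed; a pose out of reach is approached as far as the arm can. OPENING is the finger opening in m, set as the command begins (- or left out keeps the last). The fingers move at their own pace and stop on an object; FORCE is the grip in N (left out, the last holds). Time passes only in rows, so rows that do not move let the fingers close. It prints the time, the measured TCP pose, the force, the opening and the grip force at its end. Shift and turn numbers lie between -1 and 1, and a call with a number outside is refused. Input that does not fit is refused with a message, and nothing moves.
- robot.observe(): the state, without advancing time (a new reading comes with each control period).
- robot.read_camera(name): name is "side" or "top"; returns a dict with "image" (420x560x3 uint8, red, green, blue), "fx", "fy", "cx", "cy" (pixels), "k1" (the pictures are not rectified: a ray, as slopes to the right and down, at radius r is drawn at 1 + k1 r^2 times it, then the intrinsics apply), "pose" (4x4, takes a point from camera to world coordinates). Camera axes: x right, y down, z forward; pixel columns grow to the right and rows downward; lengths in m; the calibration is good to about 2 mm. A picture is of the moment at which its call begins. There is no depth.
- robot.hand_in(): hands the job in; it is judged then, once.
The state is a dict: "time": time; "qpos": joint angles; "qvel": joint speeds; "joint_efforts": joint torques, N m; "tool_pos": TCP position; "tool_rot": TCP orientation; "contact_force": force on the tool from outside, world axes, zero at the start; "torque": the same for the moment, N m; "opening": finger opening in m; "grip_force": force on a finger pad.
Only numpy, scipy, OpenCV 4.12 (cv2) and the standard library are available. Lean on these libraries where they do the work, as an engineer would, in place of code of your own. Each camera call takes 0.05 s, during which the arm holds its last target. There are 200 camera calls.

## Working session

There is one attempt and no reset: what is moved stays moved. The work goes in short steps, Python scripts to look and compute and a shell command to move; the robot and the scene stay as the last step left them, time stands still between calls to the robot, and variables do not carry over. Pictures are saved under pics/ and viewed, at most 10 in all, crops included, and the job is handed in when it is done.

```bash
ls; mkdir -p pics; python3 - <<'E'
from cell import robot
import cv2
for n in("side","top"):
    c=robot.read_camera(n); cv2.imwrite(f"pics/{n}0.png",c["image"][:,:,::-1]); print(n,c["fx"],c["fy"],c["cx"],c["cy"],c["k1"],c["pose"].round(4).tolist())
s=robot.observe();print(s)
E
```

```text
cell.py
drive.py
pics
side 518.370018865282 518.370018865282 285.364532498327 215.09234401340694 -0.11013230291822208 [[0.9908, -0.0845, 0.1058, 0.4819], [-0.1351, -0.5743, 0.8074, -0.6443], [-0.0075, -0.8143, -0.5804, 0.5523], [0.0, 0.0, 0.0, 1.0]]
top 427.9936226519957 427.9936226519957 279.04619289525556 211.43288308174374 -0.12431487712137015 [[-0.016, -0.9991, 0.0402, 0.5246], [-0.9994, 0.0148, -0.0301, 0.0735], [0.0295, -0.0407, -0.9987, 0.8823], [0.0, 0.0, 0.0, 1.0]]
{'time': 0.1, 'qpos': array([-1.38298708e+00,  3.42655387e-01,  1.52488540e+00, -1.07388396e-05,
        1.27539654e+00, -1.46014982e-01]), 'qvel': array([ 0.00036146, -0.00051623, -0.00239505, -0.00066291, -0.00050828,
        0.00124402]), 'joint_efforts': array([ 1.94572960e-03, -4.32005703e+01, -2.44694549e+01,  7.19447667e-02,
        5.26295300e-02, -3.39239284e-05]), 'tool_pos': array([ 0.17201241, -0.49590569,  0.40412568]), 'tool_rot': array([-3.14026080e+00, -1.85484449e-04,  3.33827242e-01]), 'contact_force': array([-0.16369557, -0.79552644, -0.08866622]), 'torque': array([-0.03560739, -0.02133224, -0.00423518]), 'grip_force': 0.0, 'opening': 0.09147967793775032}
```

View pics/side0.png

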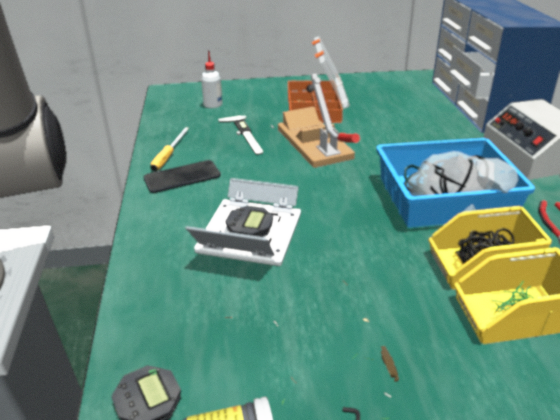

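View pics/top0.png

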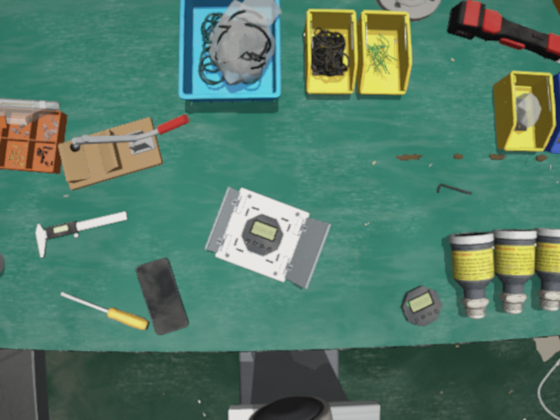

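The side picture shows the stand near (250,228), with the wider dark shield leaning toward the camera. In the top picture it lies on the right (≈(310,252)), so toward world -y. The low shield is at (222,220). I'll enlarge both.

```bash
python3 - <<'E'
import cv2
a=cv2.imread("pics/top0.png")[175:300,195:340]; b=cv2.imread("pics/side0.png")[170:275,180:310]
cv2.imwrite("pics/topc.png",cv2.resize(a,None,fx=5,fy=4.8*5/4.8*0+5 if 0 else 4.8,interpolation=2) if 0 else cv2.resize(a,(725,625)[:2] if 0 else (696,600),interpolation=2))
cv2.imwrite("pics/sidec.png",cv2.resize(b,(715,578)[:2] if 0 else (650,525),interpolation=2))
E
```

```text
(no output)
```

View pics/topc.png

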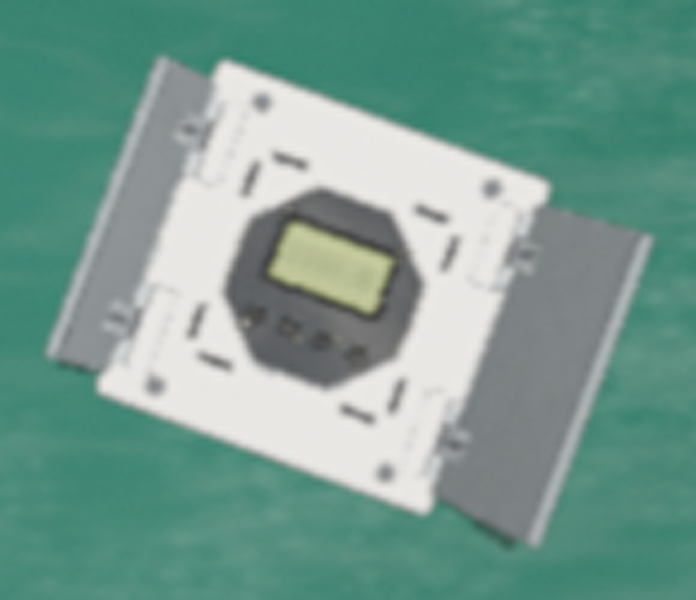

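View pics/sidec.png

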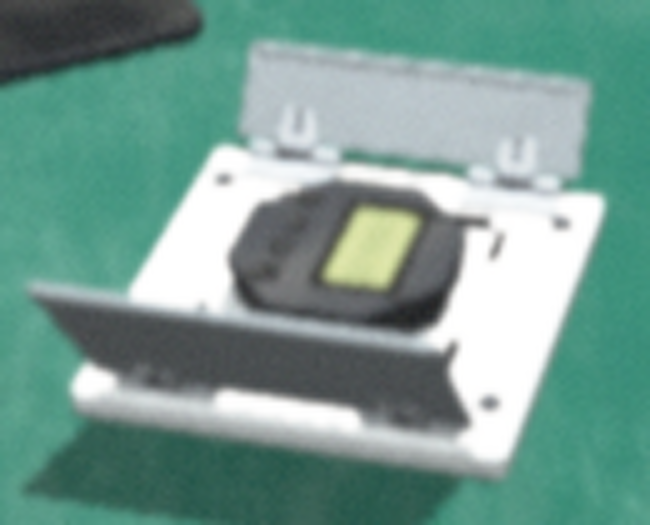

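The top crop shows plate corners at about (222,60), (552,187), (430,517), (98,390), with the tall free edge running (650,235) to (533,545). In the side crop the tall free edge runs (30,288) to (452,352). I'll fit the stand pose and leans to both views.

```bash
cat > h.py <<'E'
import numpy as np
from cell import robot
from scipy.optimize import least_squares
def proj(c,P):
    T=np.array(c["pose"]);q=(np.asarray(P)-T[:3,3])@T[:3,:3]
    s=q[:,:2]/q[:,2:];s=s*(1+c["k1"]*(s**2).sum(1,keepdims=True))
    return s*[c["fx"],c["fy"]]+[c["cx"],c["cy"]]
def stand(p,L):
    c,s=np.cos(p[2]),np.sin(p[2]);L=np.asarray(L)
    return np.c_[p[0]+c*L[:,0]-s*L[:,1],p[1]+s*L[:,0]+c*L[:,1],L[:,2]]
def tall(a,x=.065,r=.08): return [x,-.07-r*np.sin(a),.016+r*np.cos(a)]
def low(a,x=.065,r=.04): return [x,.07+r*np.sin(a),.016+r*np.cos(a)]
E
cat > fit.py <<'E'
from h import *
ct,cs=robot.read_camera("top"),robot.read_camera("side")
h=.075;z=.012
def pts(p): # x+ -> up in top image
    return stand(p,[[h,h,z],[h,-h,z],[-h,-h,z],[-h,h,z],tall(p[3]),tall(p[3],-.065),low(p[4]),low(p[4],-.065)])
f=lambda a,s,o:(np.array(a,float)+.5)/s-.5+o
mt=f([(220,60),(552,187),(430,517),(98,390),(652,235),(535,547),(163,57),(50,355)],4.8,[195,175])
ms=f([(606,195),(505,466),(70,390),(215,145),(452,350),(30,286),(590,80),(252,42)],5,[180,170])
w=np.array([1,1,1,1,2,2,2,2])[:,None]
def res(p): return np.r_[(w*(proj(ct,pts(p))-mt-p[5:7])).ravel(),(w*(proj(cs,pts(p))-ms-p[7:9])).ravel(),p[5:]*.7]
r=least_squares(res,[.47,.1,-.36,.65,.75,0,0,0,0]);print(r.x.round(4));print(res(r.x).round(1).reshape(-1,2)[:16])
E
python3 fit.py
```

```text
[ 0.516   0.0792 -0.3697  0.559   0.6525  1.4248 -1.3085  0.8086  0.0845]
[[ 0.1  0. ]
 [-0.1 -0.9]
 [-0.1 -0.4]
 [-0.3  0.5]
 [-0.3 -1. ]
 [ 0.8 -0.4]
 [-0.1  0.4]
 [ 0.1  1.2]
 [ 0.4  0.3]
 [ 1.2 -1.7]
 [ 0.3  0.2]
 [ 0.6  0.2]
 [-2.9 -1.2]
 [ 0.3  0.7]
 [ 1.2  1.1]
 [ 0.4 -0.1]]
```

Fit: stand (0.516, 0.079), yaw -0.37, tall lean ≈0.56, low lean ≈0.65. Plan: tilt the tool into the shield's plane, straddle the free edge, grip lightly, swing it about the hinge, then release.

```bash
cat > go.py <<'E'
# usage: go.py lean r  -> remaining motion to grasp point at hinge radius r in the plane of lean
from h import *; import sys
from scipy.spatial.transform import Rotation as R
a,r=map(float,sys.argv[1:3]);p=[.516,.0792,-.3697]
s=robot.observe();Rc=R.from_euler("xyz",s["tool_rot"]);Rt=R.from_euler("xyz",[np.pi+a,0,0]);Rt=R.from_euler("z",p[2])*Rt
P=stand(p,[tall(a,0,r+.159)])[0];d=P-s["tool_pos"]
print("t",s["time"],"target",P.round(4),"rot now->tgt (tool)",(Rc.inv()*Rt).as_rotvec().round(4))
print("shift in current tool axes",Rc.inv().apply(d).round(4),"in target axes",Rt.inv().apply(d).round(4))
print("F",s["contact_force"].round(1),"open",s["opening"],s["grip_force"])
E
python3 go.py .56 .16
```

```text
t 0.2 target [ 0.4295 -0.1441  0.2863] rot now->tgt (tool) [0.5356 0.1971 0.6846]
shift in current tool axes [ 0.3585 -0.248   0.1183] in target axes [ 0.1129 -0.2941  0.3237]
F [ 0.6 -0.6  0.3] open 0.09188672417994678 0.0
```

The manual's scale: shifts go in shares of 0.6 m and turns go in shares of pi/2 rad. Converting my numbers, 0.0856 rad / 1.5708 = 0.0545.

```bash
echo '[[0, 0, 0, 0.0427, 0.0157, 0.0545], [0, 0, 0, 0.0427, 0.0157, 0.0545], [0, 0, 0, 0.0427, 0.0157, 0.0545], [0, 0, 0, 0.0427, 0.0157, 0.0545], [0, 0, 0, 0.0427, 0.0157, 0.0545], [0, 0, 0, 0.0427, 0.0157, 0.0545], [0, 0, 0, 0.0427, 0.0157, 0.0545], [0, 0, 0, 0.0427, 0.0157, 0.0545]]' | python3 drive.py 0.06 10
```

```text
refused: ROWS must be a list of objects with named fields. Nothing was moved.
```

The call was refused and nothing moved: it wants a list of objects with named fields. Same move again in that form.

```bash
echo '[{"wx":0.0427, "wy":0.0157, "wz":0.0545}, {"wx":0.0427, "wy":0.0157, "wz":0.0545}, {"wx":0.0427, "wy":0.0157, "wz":0.0545}, {"wx":0.0427, "wy":0.0157, "wz":0.0545}, {"wx":0.0427, "wy":0.0157, "wz":0.0545}, {"wx":0.0427, "wy":0.0157, "wz":0.0545}, {"wx":0.0427, "wy":0.0157, "wz":0.0545}, {"wx":0.0427, "wy":0.0157, "wz":0.0545}]' | python3 drive.py 0.06 10; python3 go.py .56 .16
```

```text
time: 0.87
tool_pos: [0.1721, -0.4961, 0.4046]
tool_rot: [-2.579, 0.002, -0.373]
contact_force: [-0.8, 0.2, -0.4]
opening: 0.0602
grip_force: 0.0
t 0.8667 target [ 0.4295 -0.1441  0.2863] rot now->tgt (tool) [-0.003  -0.0006 -0.0041]
shift in current tool axes [ 0.1114 -0.2936  0.325 ] in target axes [ 0.1128 -0.2941  0.324 ]
F [-0.8  0.2 -0.4] open 0.06020990477505076 0.0
```

Converted, 0.023 m / 0.6 = 0.0383, -0.021 m / 0.6 = -0.035.

```bash
echo '[{"x":0.0133, "y":-0.035, "z":0.0383}, {"x":0.0133, "y":-0.035, "z":0.0383}, {"x":0.0133, "y":-0.035, "z":0.0383}, {"x":0.0133, "y":-0.035, "z":0.0383}, {"x":0.0133, "y":-0.035, "z":0.0383}, {"x":0.0133, "y":-0.035, "z":0.0383}, {"x":0.0133, "y":-0.035, "z":0.0383}, {"x":0.0133, "y":-0.035, "z":0.0383}]' | python3 drive.py; echo '[{"x":0.0133, "y":-0.035, "z":0.0383}, {"x":0.0133, "y":-0.035, "z":0.0383}, {"x":0.0133, "y":-0.035, "z":0.0383}, {"x":0.0133, "y":-0.035, "z":0.0383}, {"x":0.0133, "y":-0.035, "z":0.0383}, {"x":0.0133, "y":-0.035, "z":0.0383}, {}]' | python3 drive.py; python3 go.py .56 .16
```

```text
time: 1.53
tool_pos: [0.3191, -0.294, 0.3376]
tool_rot: [-2.582, -0.0, -0.37]
contact_force: [-0.3, -0.3, 0.7]
opening: 0.06
grip_force: 0.0
time: 2.12
tool_pos: [0.4295, -0.141, 0.2867]
tool_rot: [-2.58, 0.002, -0.366]
contact_force: [-1.6, 0.3, -0.7]
opening: 0.0599
grip_force: 0.0
t 2.1167 target [ 0.4295 -0.1441  0.2863] rot now->tgt (tool) [-0.0013  0.0043  0.0022]
shift in current tool axes [ 0.0011  0.0026 -0.0012] in target axes [ 0.0011  0.0026 -0.0012]
F [-1.6  0.3 -0.7] open 0.05986138743147266 0.0
```

Converted, 0.015 m / 0.6 = 0.025, 0.014 m / 0.6 = 0.0233.

```bash
echo '[{"y":0.0033, "z":0.025}, {"z":0.025}, {"z":0.025}, {"z":0.025}, {"z":0.0233}, {"z":0.0167}, {}]' | python3 drive.py; python3 go.py .56 .075; python3 - <<'E'
from cell import robot
import cv2
a=robot.read_camera("side")["image"][100:290,150:330,::-1];b=robot.read_camera("top")["image"][165:310,185:350,::-1]
cv2.imwrite("pics/grasp.png",cv2.hconcat([cv2.resize(a,(398,420)),cv2.resize(b,(400,420))]))
E
```

```text
time: 2.7
tool_pos: [0.4435, -0.1042, 0.2143]
tool_rot: [-2.582, 0.003, -0.369]
contact_force: [-0.9, -0.9, -0.2]
opening: 0.0601
grip_force: 0.0
t 2.7 target [ 0.4458 -0.102   0.2143] rot now->tgt (tool) [ 0.0001  0.0027 -0.0008]
shift in current tool axes [ 0.0014 -0.0024  0.0016] in target axes [ 0.0014 -0.0024  0.0016]
F [-0.9 -0.9 -0.2] open 0.06011997853264125 0.0
```

View pics/grasp.png

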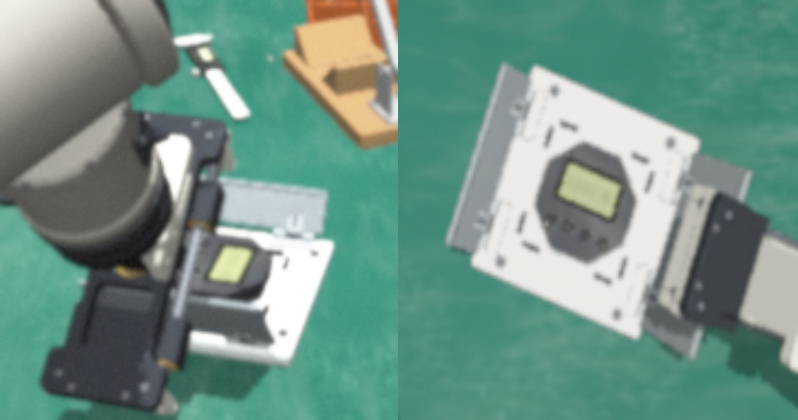

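The gripper straddles the middle of the tall shield (side view ≈(190,290), top view ≈(690,255)), and nothing is touched. Closing lightly.

Converted, -0.0024 m / 0.6 = -0.004, 0.001 m / 0.6 = 0.0017.

```bash
echo '[{"y":-0.004, "z":0.0017}, {}, {}, {}, {}, {}]' | python3 drive.py 0.0 8; python3 go.py .56 .075
```

```text
time: 3.3
tool_pos: [0.4447, -0.1026, 0.2162]
tool_rot: [-2.582, -0.0, -0.37]
contact_force: [-0.2, 0.9, -0.3]
opening: 0.0246
grip_force: 0.0
t 3.3 target [ 0.4458 -0.102   0.2143] rot now->tgt (tool) [ 0.0007 -0.0005  0.0001]
shift in current tool axes [0.0008 0.0002 0.0021] in target axes [0.0008 0.0002 0.0021]
F [-0.2  0.9 -0.3] open 0.024561574041306558 0.0
```

Converted, 0.001 m / 0.6 = 0.0017.

```bash
echo '[{"z":0.0017}, {}, {}, {}, {}]' | python3 drive.py; python3 go.py .56 .075
```

```text
time: 3.72
tool_pos: [0.4449, -0.1018, 0.2152]
tool_rot: [-2.582, 0.0, -0.37]
contact_force: [0.3, 1.0, 0.5]
opening: 0.0049
grip_force: 8.0
t 3.7167 target [ 0.4458 -0.102   0.2143] rot now->tgt (tool) [ 0.0003  0.0001 -0.0001]
shift in current tool axes [0.0009 0.0003 0.0009] in target axes [0.0009 0.0003 0.0009]
F [0.3 1.  0.5] open 0.004850773339254705 7.999967560172081
```

Gripped at the rolled edge (4.9 mm opening). Swinging about the hinge.

Converted, -0.0082 m / 0.6 = -0.0137, 0.00014 m / 0.6 = 0.0002, -0.035 rad / 1.5708 = -0.0223.

```bash
for i in 1; do echo '[{"y":-0.0137, "z":0.0002, "wx":-0.0223}, {"y":-0.0137, "z":0.0002, "wx":-0.0223}, {"y":-0.0137, "z":0.0002, "wx":-0.0223}, {"y":-0.0137, "z":0.0002, "wx":-0.0223}, {"y":-0.0137, "z":0.0002, "wx":-0.0223}, {"y":-0.0137, "z":0.0002, "wx":-0.0223}, {"y":-0.0137, "z":0.0002, "wx":-0.0223}, {"y":-0.0137, "z":0.0002, "wx":-0.0223}]' | python3 drive.py; done; python3 go.py .28 .0759
```

```text
time: 4.38
tool_pos: [0.4665, -0.0463, 0.2423]
tool_rot: [-2.864, -0.001, -0.37]
contact_force: [-3.3, -3.3, 2.6]
opening: 0.0047
grip_force: 8.0
t 4.3833 target [ 0.4673 -0.0466  0.2418] rot now->tgt (tool) [ 0.0029 -0.0007  0.0002]
shift in current tool axes [0.0009 0.0002 0.0005] in target axes [0.0009 0.0002 0.0005]
F [-3.3 -3.3  2.6] open 0.004719526760054694 7.9994096035079565
```

Converted, -0.0082 m / 0.6 = -0.0137, 0.00014 m / 0.6 = 0.0002, -0.035 rad / 1.5708 = -0.0223.

```bash
echo '[{"y":-0.0137, "z":0.0002, "wx":-0.0223}, {"y":-0.0137, "z":0.0002, "wx":-0.0223}, {"y":-0.0137, "z":0.0002, "wx":-0.0223}, {"y":-0.0137, "z":0.0002, "wx":-0.0223}, {"y":-0.0137, "z":0.0002, "wx":-0.0223}, {"y":-0.0137, "z":0.0002, "wx":-0.0223}, {"y":-0.0137, "z":0.0002, "wx":-0.0223}, {"y":-0.0137, "z":0.0002, "wx":-0.0223}]' | python3 drive.py;  echo '[{}, {}]' | python3 drive.py; python3 go.py 0 .0759
```

```text
time: 5.05
tool_pos: [0.49, 0.0142, 0.252]
tool_rot: [3.139, -0.001, -0.37]
contact_force: [-3.6, -1.4, 8.7]
opening: 0.0046
grip_force: 8.0
time: 5.22
tool_pos: [0.4901, 0.0147, 0.2519]
tool_rot: [3.141, -0.001, -0.369]
contact_force: [-2.9, 2.2, 9.9]
opening: 0.0046
grip_force: 8.0
t 5.2167 target [0.4907 0.0139 0.2509] rot now->tgt (tool) [ 0.0004 -0.0013  0.0011]
shift in current tool axes [0.0008 0.0005 0.001 ] in target axes [0.0008 0.0005 0.001 ]
F [-2.9  2.2  9.9] open 0.004587469987289587 7.9999711364507675
```

Converted, 0.04 m / 0.6 = 0.0667, -0.03 m / 0.6 = -0.05.

```bash
echo '[{}, {}, {}, {}, {}, {}]' | python3 drive.py 0.04; echo '[{"z":-0.025}, {"z":-0.05}, {"z":-0.05}, {"z":-0.05}, {"z":-0.05}, {"y":0.0667}, {"y":0.0667}, {"y":0.0667}]' | python3 drive.py; echo '[{"y":0.0667}, {"y":0.0667}, {"y":0.0667}, {"y":0.0667}, {"y":0.0667}, {}]' | python3 drive.py; python3 - <<'E'
from cell import robot
import cv2
a=robot.read_camera("side")["image"][160:280,170:310,::-1];b=robot.read_camera("top")["image"][175:300,195:340,::-1]
cv2.imwrite("pics/s1.png",cv2.resize(a,(700,600),interpolation=2));cv2.imwrite("pics/t1.png",cv2.resize(b,(696,600),interpolation=2))
E
```

```text
time: 5.72
tool_pos: [0.4899, 0.014, 0.2508]
tool_rot: [3.141, 0.0, -0.37]
contact_force: [0.8, -0.5, 0.3]
opening: 0.0381
grip_force: 0.0
time: 6.38
tool_pos: [0.4459, -0.0983, 0.3866]
tool_rot: [3.141, -0.002, -0.367]
contact_force: [1.0, -1.0, -0.8]
opening: 0.0402
grip_force: 0.0
time: 6.88
tool_pos: [0.372, -0.2896, 0.3861]
tool_rot: [3.138, -0.001, -0.376]
contact_force: [0.5, -0.8, 0.0]
opening: 0.0401
grip_force: 0.0
```

View pics/s1.png

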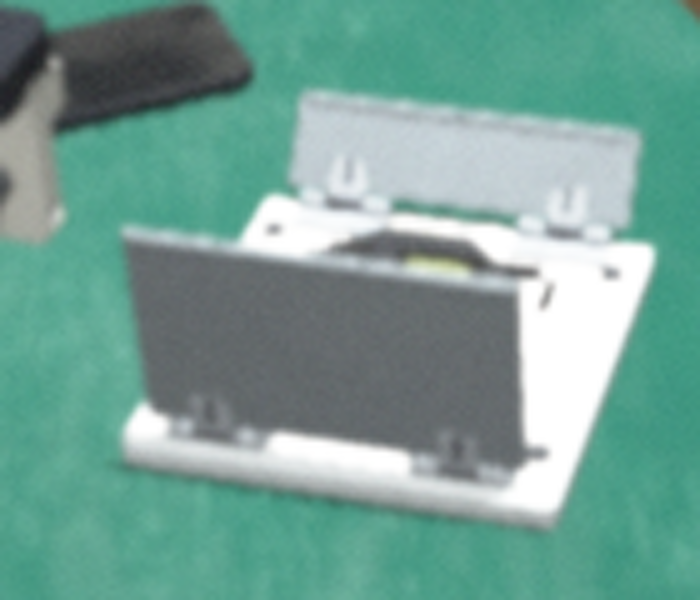

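View pics/t1.png

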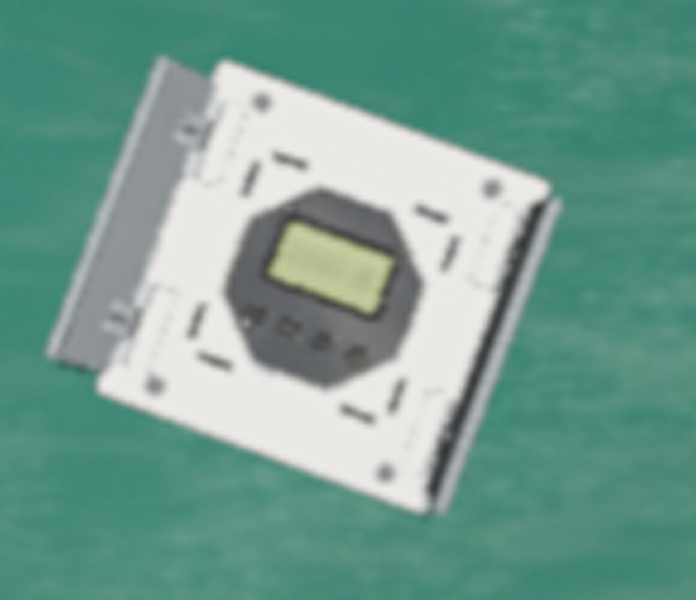

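The shield stands nearly upright and the low shield and display are unmoved. The roll's ends are at (556,203)/(441,512) in the top crop and (124,232)/(519,289) in the side crop. Estimating the residual lean.

```bash
python3 - <<'E'
from h import *
ct,cs=robot.read_camera("top"),robot.read_camera("side")
P=lambda a:stand([.516,.0792,-.3697],[tall(a),tall(a,-.065)])
mt=(np.array([(556,203),(441,512.)])+.5)/4.8-.5+[195,175]-[-1.42,1.31]*np.array([1,1])*-1*-1
ms=(np.array([(519,289),(124,232.)])+.5)/5-.5+[170,160]
mt=(np.array([(556,203),(441,512.)])+.5)/4.8-.5+[195,175]+[1.425,-1.3085]
ms+=[.81,.085]
for a in(-.05,0,.05):print(a,(proj(ct,P(a))-mt).round(2).tolist(),(proj(cs,P(a))-ms).round(2).tolist())
E
```

```text
-0.05 [[-2.64, -2.7], [-3.05, -0.68]] [[2.79, -3.05], [1.72, -2.26]]
0 [[-0.61, -1.95], [-1.01, 0.07]] [[2.14, -1.61], [0.78, -0.92]]
0.05 [[1.41, -1.2], [1.03, 0.81]] [[1.49, -0.06], [-0.16, 0.55]]
```

Both views hint at a small outward lean of 0.02–0.04. I'll measure more finely with averaged frames, sub-pixel screw-hole centres and roll profiles.

```bash
cat > fine.py <<'E'
from h import *; import cv2
from scipy.ndimage import map_coordinates as mc
cams={};im={}
for n in("top","side"):
    L=[robot.read_camera(n) for _ in range(4)];cams[n]=L[0];im[n]=np.mean([l["image"] for l in L],0)
def hole(n,u,w=2):  # dark-spot centroid on the white plate
    g=im[n].mean(2);x0,y0=np.round(u).astype(int);Y,X=np.mgrid[y0-w:y0+w+1,x0-w:x0+w+1]
    d=g[y0-w:y0+w+1,x0-w:x0+w+1];d=np.clip(np.percentile(d,75)-d-8,0,None);return np.array([(d*X).sum(),(d*Y).sum()])/d.sum()
g4=lambda a,s,o:(np.array(a,float)+.5)/s-.5+o
ht=np.array([hole("top",u) for u in g4([(261,102),(491,187),(386,472),(155,384)],4.8,[195,175])])
print("holes",ht.round(2).tolist())
ct=cams["top"]
# pose from holes, symmetric about the stand's centre with unknown half spacings, top view only
def fh(p): return (proj(ct,stand(p,[[p[3],p[4],.012],[p[3],-p[4],.012],[-p[3],-p[4],.012],[-p[3],p[4],.012]]))-ht).ravel()
r=least_squares(fh,[.516,.079,-.37,.064,.052],x_scale=.01);p=r.x;print("pose",p.round(4),"res",r.fun.round(2))
# roll: brightness against lean along the shield, top view
A=np.arange(-.12,.2,.01)
S=[]
for a in A:
    q=proj(ct,stand(p,[tall(a,x) for x in np.linspace(-.055,.055,60)]))
    S.append([mc(im["top"][:,:,k],[q[:,1],q[:,0]],order=1).mean() for k in range(3)])
for a,s in zip(A,S):print(round(a,2),np.round(s).astype(int))
# plate outline check: low-side and tall-side y edges at the bare corners, x edges
for nm,f in(("x+",lambda t:[(.075+t,y,.012) for y in np.linspace(-.05,.05,40)]),("x-",lambda t:[(-.075-t,y,.012) for y in np.linspace(-.05,.05,40)]),("y+",lambda t:[(x,.075+t,.012) for x in(-.0695,-.0685,.0685,.0695)]),("y-",lambda t:[(x,-.075-t,.012) for x in(-.0695,-.0685,.0685,.0695)])):
    v=[]
    for t in np.arange(-.005,.0051,.001):
        q=proj(ct,stand(p,f(t)));v.append(mc(im["top"][:,:,0],[q[:,1],q[:,0]],order=1).mean())
    print(nm,np.round(v).astype(int))
E
python3 fine.py
```

```text
holes [[249.07, 195.91], [297.0, 213.9], [274.84, 273.12], [226.77, 254.84]]
pose [ 0.5135  0.0828 -0.3758  0.0641  0.0521] res [ 0.04 -0.03  0.    0.05  0.02 -0.1  -0.06  0.08]
-0.12 [218 217 214]
-0.11 [206 205 203]
-0.1 [189 188 187]
-0.09 [168 168 167]
-0.08 [142 143 143]
-0.07 [116 117 117]
-0.06 [91 93 94]
-0.05 [74 77 77]
-0.04 [68 71 72]
-0.03 [76 80 80]
-0.02 [ 94  98 100]
-0.01 [117 122 124]
-0.0 [139 145 147]
0.01 [156 163 164]
0.02 [165 173 174]
0.03 [166 174 175]
0.04 [157 169 169]
0.05 [141 160 157]
0.06 [121 150 143]
0.07 [101 143 131]
0.08 [ 86 139 124]
0.09 [ 77 137 121]
0.1 [ 74 138 120]
0.11 [ 73 138 121]
0.12 [ 73 138 121]
0.13 [ 73 138 121]
0.14 [ 73 138 121]
0.15 [ 73 138 121]
0.16 [ 74 138 121]
0.17 [ 74 138 121]
0.18 [ 74 138 121]
0.19 [ 74 139 121]
x+ [235 235 233 225 206 176 139 103  78  67  65]
x- [234 233 229 218 198 166 131 102  86  81  81]
y+ [236 235 230 219 201 170 136 105  80  72  68]
y- [224 214 201 180 159 141 127 131 144 150 149]
```

Measured residual lean is ≈ +0.025 (roll centre; the plate edges check out symmetric). I'll regrip at the release pose and nudge it.

Converted, -0.04 m / 0.6 = -0.0667.

```bash
echo '[{"y":-0.0667}, {"y":-0.0667}, {"y":-0.0667}, {"y":-0.0667}, {"y":-0.0667}, {"y":-0.0667}, {"y":-0.0667}, {"y":-0.0667}]' | python3 drive.py 0.04; echo '[{}, {}]' | python3 drive.py; cat > back.py <<'E'
from h import *
from scipy.spatial.transform import Rotation as R
s=robot.observe();Rc=R.from_euler("xyz",s["tool_rot"])
print(Rc.inv().apply(np.array([.4900,.0143,.2508])-s["tool_pos"]).round(4),(Rc.inv()*R.from_euler("xyz",[np.pi,0,-.3697])).as_rotvec().round(4))
E
python3 back.py
```

```text
time: 8.15
tool_pos: [0.4902, 0.0165, 0.3861]
tool_rot: [3.141, -0.001, -0.369]
contact_force: [0.6, -1.2, -0.0]
opening: 0.0399
grip_force: 0.0
time: 8.32
tool_pos: [0.4902, 0.0163, 0.3858]
tool_rot: [3.141, 0.0, -0.365]
contact_force: [0.2, -0.6, -0.0]
opening: 0.0401
grip_force: 0.0
[0.0006 0.0019 0.135 ] [0.0007 0.     0.0047]
```

Converted, 0.03 m / 0.6 = 0.05, 0.025 m / 0.6 = 0.0417.

```bash
echo '[{"y":0.003, "z":0.0417}, {"z":0.05}, {"z":0.05}, {"z":0.05}, {"z":0.0333}, {}, {}]' | python3 drive.py; python3 back.py; echo '[{}, {}, {}, {}, {}, {}, {}, {}]' | python3 drive.py 0 8;python3 back.py
```

```text
time: 8.9
tool_pos: [0.489, 0.0114, 0.2507]
tool_rot: [3.14, 0.002, -0.371]
contact_force: [0.9, 0.1, 0.8]
opening: 0.04
grip_force: 0.0
[-0.0001 -0.003  -0.0001] [ 0.0012  0.0019 -0.0015]
time: 9.57
tool_pos: [0.4895, 0.0126, 0.2515]
tool_rot: [-3.142, -0.001, -0.37]
contact_force: [-0.8, 1.6, 5.0]
opening: 0.0046
grip_force: 8.1
[-0.0001 -0.0018  0.0007] [-0.0001 -0.0011 -0.0001]
```

Converted, -0.0019 m / 0.6 = -0.0032.

```bash
echo '[{"y":-0.0032}, {"y":-0.0032}, {}, {}]' | python3 drive.py; echo '[{}, {}, {}, {}, {}, {}]' | python3 drive.py 0.04;  echo '[{"z":-0.025}, {"z":-0.05}, {"z":-0.05}, {"z":-0.05}, {"z":-0.05}, {"y":0.0667}, {"y":0.0667}, {"y":0.0667}]' | python3 drive.py; echo '[{"y":0.0667}, {"y":0.0667}, {"y":0.0667}, {"y":0.0667}, {"y":0.0667}, {}]' | python3 drive.py; python3 fine.py | head -26
```

```text
time: 9.9
tool_pos: [0.4908, 0.0159, 0.2515]
tool_rot: [3.141, -0.001, -0.369]
contact_force: [-0.9, -0.4, 6.1]
opening: 0.0046
grip_force: 8.0
time: 10.4
tool_pos: [0.4906, 0.016, 0.2508]
tool_rot: [3.141, 0.0, -0.37]
contact_force: [-0.2, -0.0, 0.1]
opening: 0.038
grip_force: 0.0
time: 11.07
tool_pos: [0.4466, -0.0964, 0.3866]
tool_rot: [3.141, -0.002, -0.367]
contact_force: [0.4, -0.1, -0.7]
opening: 0.0401
grip_force: 0.0
time: 11.57
tool_pos: [0.3728, -0.2877, 0.3862]
tool_rot: [3.138, -0.001, -0.376]
contact_force: [0.1, 0.3, 0.4]
opening: 0.0401
grip_force: 0.0
holes [[249.07, 195.92], [297.01, 213.9], [274.84, 273.13], [226.77, 254.84]]
pose [ 0.5135  0.0828 -0.3758  0.0641  0.0521] res [ 0.04 -0.04  0.    0.05  0.02 -0.1  -0.06  0.09]
-0.12 [218 217 214]
-0.11 [205 204 202]
-0.1 [188 187 186]
-0.09 [166 166 165]
-0.08 [140 141 140]
-0.07 [113 114 114]
-0.06 [91 93 93]
-0.05 [80 83 84]
-0.04 [86 89 90]
-0.03 [104 109 110]
-0.02 [127 133 135]
-0.01 [148 154 156]
-0.0 [162 168 170]
0.01 [167 174 176]
0.02 [163 173 173]
0.03 [151 165 164]
0.04 [132 155 150]
0.05 [111 146 137]
0.06 [ 93 140 127]
0.07 [ 81 138 122]
0.08 [ 75 137 120]
0.09 [ 73 138 120]
0.1 [ 73 138 121]
0.11 [ 73 138 121]
```

The lean is now ≈0.01 rad (under 0.7°), within measurement error. The gripper is clear and everything else is unmoved, so I'm handing in.

```bash
python3 -c "
from cell import robot
print(robot.hand_in())"
```

```text
the job is handed in; nothing more can be done
None
```

I folded the tall shield up and handed the job in: it stands upright by itself to within about 0.01 rad (0.6°) as measured from the top camera, the pictures show the low shield and display unmoved, and the arm was clear at about 12 s.

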